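Put the strays back in their trays

ROBOT

A 7-joint arm with a two-finger parallel gripper is mounted at the origin on a cart in front of the work surface, level with it; the furniture and walls round the work are solid. World frame = base frame: x ahead of the robot, y to its left, z up, the work surface at z = 0. Lengths are in m, angles in rad, forces in N, time in s.
With the tool pointing down it reaches from about 0.425 to 0.95 m from the base axis. Payload 4.7 kg.
Tool frame: the origin (TCP) lies at the very end of the fingers, on their centre line; the grasp point (between the pads) lies 19 mm behind it; z points along the fingers, y is the line along which they close (so a half turn about z gives the same grasp; the last joint's range is limited). The gripper opens to 87 mm and grips with 3 to 60 N. Pads are 19 mm wide; open, the fingers measure 117 mm over their backs; the gripper's body (75 mm by 190 mm) begins 51 mm behind the grasp point.
Start: joints at [-1.307, 0.469, -0.049, 1.532, 0.024, 1.141, -0.082], TCP at [0.195, 0.646, 0.223] pointing down, gripper open.
Joint ranges: [-2.59, 2.59], [-0.33, 1.99], [-1.39, 1.29], [0.1, 2.45], [-1.04, 4.18], [0.21, 1.99], [-2.66, 2.66]. Speed limits (rad/s): [2.57, 2.57, 3.14, 3.14, 3.14, 3.14, 3.14].

INTERFACE

Orientations are given as a rotation vector (axis times angle).
In Python, from workcell import sensors, optics, ctrl gives the robot as it stands.
- The arm moves only by the tool carry_out, never from a script. Its argument "plan" is a list of rows, each a list of 7 numbers: the shift along the world's x, y, z in units of 25 mm (1.0 is 25 mm), then the turn, a rotation vector about the world's x, y, z in units of 8 degrees (1.0 is 8 degrees), then the opening, from 0 (shut) to 1 (fully open). A call has 1 to 10 rows; each row shifts and turns the commanded pose from where the row before left it; what a row does not reach is not made up. A row lasts 1/10 s, in which the tool goes at most 50 mm and 8.59 degrees, less where a joint would pass 70% of its speed; a pose out of reach is approached as far as the arm can. A call is refused whole if a number of a shift passes 1 or a number of a turn 1, either way. A call with a gripper value outside its range is refused whole. The fingers move at their own pace and stop on an object; "grip_force" is the grip in N (left out, the last holds). Time passes only in rows, so rows that do not move let the fingers close. It gives the time, the measured TCP pose, the force, the opening and the grip force at its end, in the units of the state.
- sensors.get_state(): the state, without advancing time (a new reading comes with each control period).
- optics.camera(name): name is "scene" or "top"; returns a dict with "image" (420x560x3 uint8, red, green, blue), "fx", "fy", "cx", "cy" (pixels), "R" (3x3) and "t" (3): a world point X has camera coordinates R X + t. Camera axes: x right, y down, z forward; pixel columns grow to the right and rows downward; lengths in m; the calibration is good to about 2 mm. A picture is of the moment at which its call begins. There is no depth.
- ctrl.hand_in(): hands the job in; it is judged then, once.
The state is a dict: "t": time; "joints": joint angles; "joint_vel": joint speeds; "joint_torque": joint torques, N m; "tool_pos": TCP position; "eef_rot": TCP orientation; "force": force on the tool from outside, world axes, zero at the start; "moment": the same for the moment, N m; "grip_width": finger opening in m; "grasp_force": force on a finger pad.
Only numpy, scipy, OpenCV 4.12 (cv2) and the standard library are available. Lean on these libraries where they do the work, as an engineer would, in place of code of your own. Each camera call takes 0.05 s, during which the arm holds its last target. There are 200 camera calls.

TASK

Each of the three grey trays already holds one thing that shows what belongs in it: a glass vial, a brown dropper bottle or an eraser. Put the four stray things lying to the right of the trays (two vials, a dropper bottle and an eraser) into the tray with their own kind, vials and bottle standing upright and the eraser flat, all on the tray's floor. Do not shift the things already in the trays, and do not tip over any vial or bottle.

Things in the scene. Friction and masses are not known exactly. Their poses are not given: they have to be found in the camera images.
- vial_tray: Shallow grey open tray, fixed, one of three alike, side by side in any order: 156 (its x) x 96 (its y) x 17 mm high; inside 150 x 90, floor 7 mm above the table, no dividers. Origin: centre of its underside; x along its long side, away from the robot within 0.15 rad. Holds the sample vial, about 45 mm from the tray's centre, towards the far end (+x).
- bottle_tray: Shallow grey open tray, fixed, one of three alike, side by side in any order: 156 (its x) x 96 (its y) x 17 mm high; inside 150 x 90, floor 7 mm above the table, no dividers. Origin: centre of its underside; x along its long side, away from the robot within 0.15 rad. Holds the sample dropper bottle, about 45 mm from the tray's centre, towards the near end (-x).
- eraser_tray: Shallow grey open tray, fixed, one of three alike, side by side in any order: 156 (its x) x 96 (its y) x 17 mm high; inside 150 x 90, floor 7 mm above the table, no dividers. Origin: centre of its underside; x along its long side, away from the robot within 0.15 rad. Holds the sample eraser, about 45 mm from the tray's centre, towards the far end (+x).
- tray_vial: Sample: clear glass vial with a white screw cap as wide as its body (cap 23 mm diameter, z 48 to 59 mm; body 23 mm diameter), 59 mm tall, about 22 g. Origin: centre of its underside, z up. Already in its tray at the start and a sample of what that tray is for; must stay as it is.
- tray_bottle: Sample: brown dropper bottle with a black cap narrower than its body (body 27 mm diameter up to a sloping shoulder at about z 45 mm; cap 18 mm diameter), 62 mm tall in all, about 30 g. Origin: centre of its underside, z up. Already in its tray at the start and a sample of what that tray is for; must stay as it is.
- tray_eraser: Sample: eraser lying flat, blue paper sleeve over white, 22 mm (its x) by 42 mm (its y) by 13 mm high, about 20 g. Origin: centre of its underside, z up. Already in its tray at the start and a sample of what that tray is for; must stay as it is. Its long side lies roughly across the tray.
- vial_a: Stray clear glass vial with a white screw cap as wide as its body (cap 23 mm diameter, z 48 to 59 mm; body 23 mm diameter), 59 mm tall, about 22 g. Origin: centre of its underside, z up. Starts loose on the table to the right of the trays.
- vial_b: Second stray vial, the same as vial_a: clear glass vial with a white screw cap as wide as its body (cap 23 mm diameter, z 48 to 59 mm; body 23 mm diameter), 59 mm tall, about 22 g. Origin: centre of its underside, z up. Starts loose on the table to the right of the trays.
- bottle: Stray brown dropper bottle with a black cap narrower than its body (body 27 mm diameter up to a sloping shoulder at about z 45 mm; cap 18 mm diameter), 62 mm tall in all, about 30 g. Origin: centre of its underside, z up. Starts loose on the table to the right of the trays.
- eraser: Stray eraser lying flat, blue paper sleeve over white, 22 mm (its x) by 42 mm (its y) by 13 mm high, about 20 g. Origin: centre of its underside, z up. Starts loose on the table to the right of the trays.
Mind the look-alikes: they are no part of the job. Leave any blue or pink look-alike of the vial_b alone.

How it is judged:
By the outcome, as a careful person would: the job done as asked, in the order asked, and still so for the second after the job is handed in, with the robot touching nothing.
It also fails if it takes over 104 s, if anything falls off the work surface, if the arm or the gripper's body presses on something with over 40 N, if the wrist force passes 120 N, or if a joint passes its speed limit or range.

## Working session

There is one attempt and no reset: what is moved stays moved. The work goes in short steps, Python scripts to look and compute and a tool call to move; the robot and the scene stay as the last step left them, time stands still between calls to the robot, and variables do not carry over. Pictures are saved under pics/ and viewed, at most 14 in all, crops included, and the job is handed in when it is done.

Besides the shell and the picture viewer there is one more tool, called as name(argument=value, ...) on one line, values as JSON. carry_out: Moves the arm, as the interface text tells. Its arguments: {"type":"object","properties":{"plan":{"type":"array","items":{"type":"array","items":{"type":"number"}}},"grip_force":{"type":"number"}},"required":["plan"]}

```bash
mkdir -p pics; cat > h.py <<'E'
import numpy as np, cv2
from workcell import sensors, optics, ctrl
def snap(n,f):
    c=optics.camera(n); cv2.imwrite('pics/'+f,cv2.cvtColor(c['image'],cv2.COLOR_RGB2BGR)); return c
def ray(c,u,v,z):
    R=np.array(c['R']);t=np.array(c['t'])
    d=R.T@np.array([(u-c['cx'])/c['fx'],(v-c['cy'])/c['fy'],1]);o=-R.T@t
    return o+d*(z-o[2])/d[2]
E
python3 - <<'E'
from h import *
import pickle
for n in('top','scene'):
    c=snap(n,n+'0.png'); pickle.dump(c,open(n+'.pkl','wb')); print(n,-np.array(c['R']).T@c['t'],c['fx'],np.round(c['R'],2).tolist())
s=sensors.get_state(); print(s)
E
```

```text
top [ 0.37126841 -0.15297227  0.88716876] 391.5287774668655 [[0.03, -1.0, -0.03], [-0.99, -0.02, -0.16], [0.16, 0.03, -0.99]]
scene [ 0.02954364 -0.51309934  0.76106618] 477.4479847825479 [[0.6, -0.8, -0.02], [-0.6, -0.44, -0.66], [0.52, 0.41, -0.75]]
{'t': 0.1, 'joints': array([-1.30690494,  0.46935936, -0.04858336,  1.53356779,  0.02410213,
        1.14100852, -0.08231405]), 'joint_vel': array([-0.00020629, -0.0005327 , -0.00097672, -0.0017458 , -0.0008906 ,
        0.00051771, -0.00124481]), 'joint_torque': array([ 6.43725907e-04, -5.09176934e+01, -8.11197166e-02, -2.36828542e+01,
       -6.14539138e-02,  3.44976713e-02,  6.20130754e-05]), 'tool_pos': array([0.19466146, 0.64575837, 0.22160813]), 'eef_rot': array([-4.58238632e-01, -3.10780167e+00,  2.74449644e-03]), 'force': array([-0.29633111,  0.37270398, -0.15157319]), 'moment': array([-0.00435569, -0.01117867,  0.0007566 ]), 'grasp_force': 0.0, 'grip_width': 0.08727303627972416}
```

View pics/top0.png

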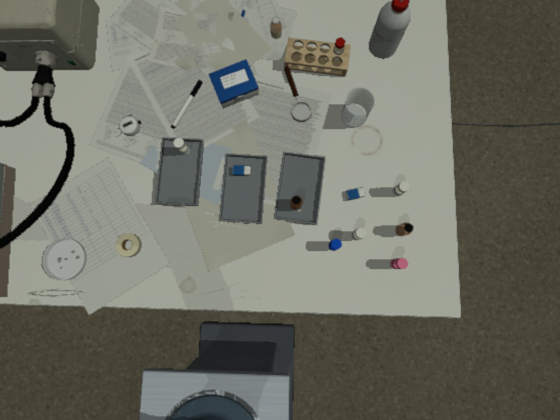

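View pics/scene0.png

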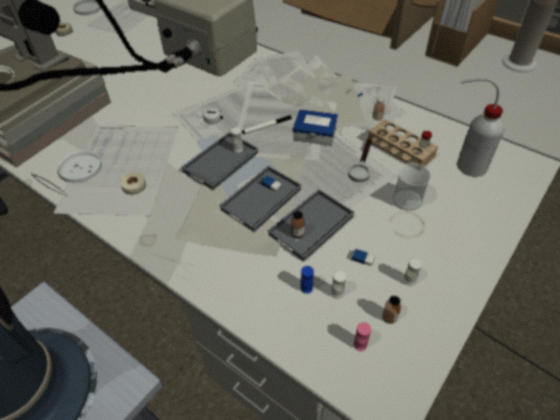

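The top view shows the trays near (180,172) vial, (243,188) eraser, (300,188) bottle. The strays are an eraser (355,194), vials (402,188) and (358,234), and a bottle (405,229). The look-alikes are blue (335,244) and pink (400,264). I'll zoom in for precise pixels.

```bash
python3 - <<'E'
import cv2
a=cv2.imread('pics/top0.png')
cv2.imwrite('pics/t1.png',cv2.resize(a[172:277,310:430],None,fx=5.5,fy=5.5,interpolation=cv2.INTER_CUBIC))
cv2.imwrite('pics/t2.png',cv2.resize(a[130:230,145:335],None,fx=4,fy=4,interpolation=cv2.INTER_CUBIC))
a=cv2.imread('pics/scene0.png')
cv2.imwrite('pics/s1.png',cv2.resize(a[235:360,290:440],None,fx=4.5,fy=4.5,interpolation=cv2.INTER_CUBIC))
E
```

```text
(no output)
```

View pics/t1.png

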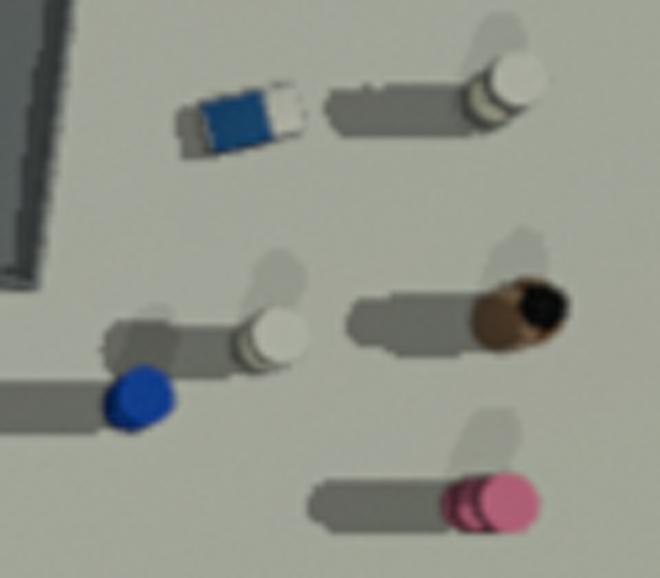

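View pics/t2.png

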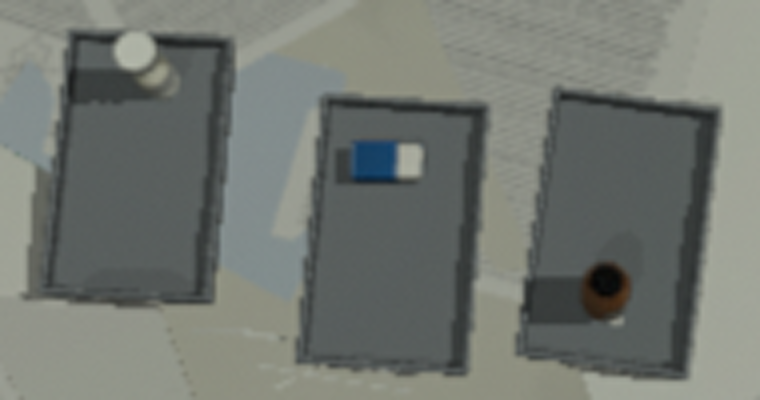

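View pics/s1.png

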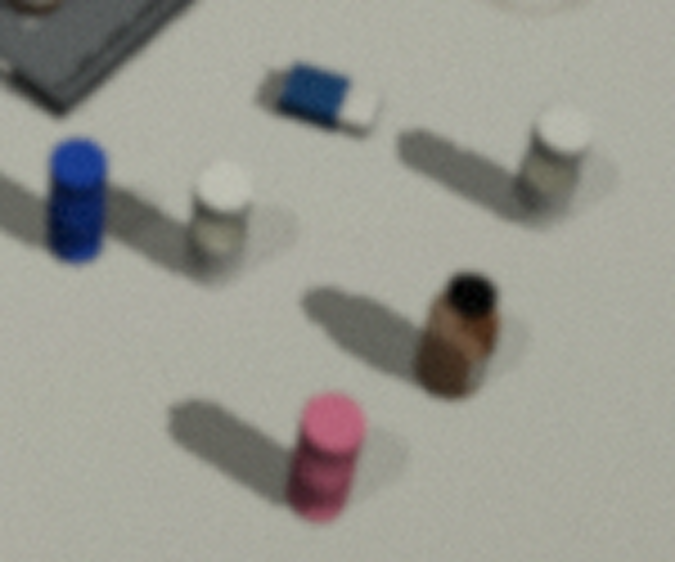

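```bash
python3 - <<'E'
from h import *
import pickle
T=pickle.load(open('top.pkl','rb'));S=pickle.load(open('scene.pkl','rb'))
f=lambda p,s,ox,oy:((p[0]+.5)/s-.5+ox,(p[1]+.5)/s-.5+oy)
t1=lambda p,z:ray(T,*f(p,5.5,310,172),z)[:2]*1e3
t2=lambda p,z:ray(T,*f(p,4,145,130),z)[:2]*1e3
s1=lambda p,z:ray(S,*f(p,4.5,290,235),z)[:2]*1e3
for n,a,b,z in(('va',(518,79),(563,127),.059),('vb',(280,334),(223,187),.059),('bo',(543,305),(473,293),.062),('pink',(510,501),(334,418),.059),('blue',(145,396),(78,160),.059)):
    print(n,t1(a,z).round(1),s1(b,z).round(1))
for p in((200,105),(295,84),(304,133),(212,153)):print('er',t1(p,.013).round(1))
for p in((285,103),(300,62),(380,95),(365,130)):print('er s',s1(p,.013).round(1))
for q in(((70,32),(233,38),(213,302),(42,292)),((322,95),(488,104),(466,375),(297,365)),((557,88),(720,106),(688,378),(517,355))):
    P=np.array([t2(p,.017) for p in q]);d=P[:2].mean(0)-P[2:].mean(0);e=P[[0,3]].mean(0)-P[[1,2]].mean(0)
    print('tray',P.mean(0).round(1),np.linalg.norm(d),np.linalg.norm(e),np.arctan2(d[1],d[0]),np.arctan2(-e[0],e[1]))
print(t2((134,50),.066),t2((606,280),.069),t2((387,161),.020))
from scipy.spatial.transform import Rotation as R
print(R.from_rotvec(sensors.get_state()['eef_rot']).as_matrix().round(3))
E
```

```text
va [ 558.6 -396.8] [ 556.6 -397.8]
vb [ 456.7 -303.8] [ 453.3 -305.2]
bo [ 469.8 -403.1] [ 466.9 -405.5]
pink [ 395.5 -389.6] [ 394.  -389.6]
blue [ 431.6 -252.2] [ 430.3 -252.9]
er [ 555.3 -280.1]
er [ 565.  -319.1]
er [ 544.5 -322.6]
er [ 535.3 -284.9]
er s [ 532.6 -289.9]
er s [ 555.  -283.8]
er s [ 560.1 -320.3]
er s [ 540.5 -324.2]
tray [593.6 102.2] 155.4549098446711 97.250307802104 -0.02213808158614669 -0.0289699534461841
tray [556.2 -46. ] 157.63202004547145 95.88807034029762 -0.04424831235571442 -0.0368551258115982
tray [ 560.6 -175.2] 157.57094143554662 95.26694173823658 -0.1125921192034237 -0.10393431103589602
[645.62230202  95.2684545 ] [ 521.97710534 -166.64021777] [597.45801292 -41.09124309]
[[-0.957  0.289 -0.   ]
 [ 0.289  0.957 -0.002]
 [-0.    -0.002 -1.   ]]
```

```bash
python3 - <<'E'
from h import *
import pickle
T=pickle.load(open('top.pkl','rb'));S=pickle.load(open('scene.pkl','rb'))
def tri(a,b):
    P=[np.array([[c['fx'],0,c['cx']],[0,c['fy'],c['cy']],[0,0,1]])@np.c_[c['R'],c['t']] for c in(T,S)]
    X=cv2.triangulatePoints(*P,np.array(a,float),np.array(b,float)).ravel();return (X[:3]/X[3]).round(3)
for c in(T,S):
    for p in((.195,.646,.222),(.195,.646,.3),(.4,.3,.2)):
        q=np.array(c['R'])@p+c['t'];print(c['fx']*q[0]/q[2]+c['cx'],c['fy']*q[1]/q[2]+c['cy'])
print('books',tri((14,165),(110,95)),'cable split',tri((44,75),(167,64)))
print('box corner',tri((95,68),(257,45)))
a=cv2.imread('pics/scene0.png')[:200,:270];cv2.imwrite('pics/s2.png',cv2.resize(a,None,fx=2.9,fy=2.9,interpolation=cv2.INTER_CUBIC))
E
```

```text
-193.62097273755774 365.58855705603554
-257.9933051867028 378.17470116914757
33.8595917427611 248.15984343939215
-123.37270936288087 82.12227725182525
-150.16906953611044 46.66545116291513
70.97907953076654 101.89255071887685
books [0.593 0.486 0.03 ] cable split [0.792 0.454 0.036]
box corner [0.8   0.2   0.171]
```

View pics/s2.png

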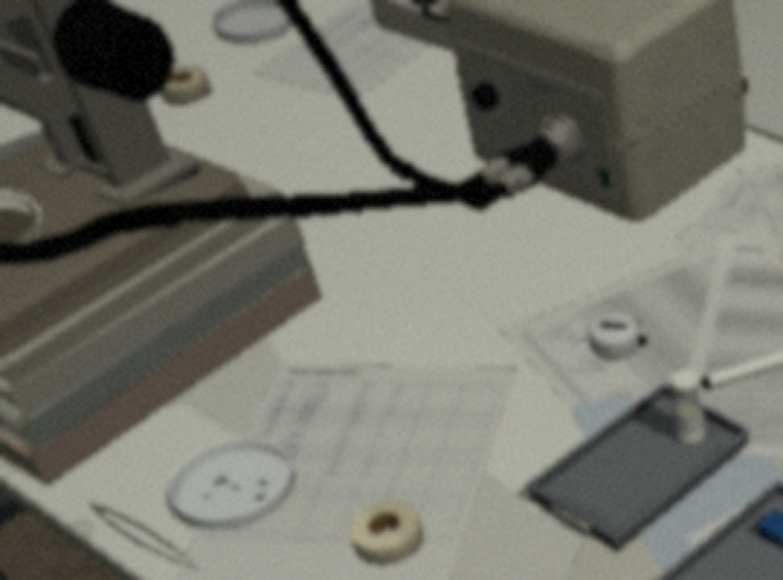

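The crop shows books at the left with an instrument on top, and a cable running to the box. I'll check the cable's height.

```bash
python3 - <<'E'
from h import *
import pickle
T=pickle.load(open('top.pkl','rb'));S=pickle.load(open('scene.pkl','rb'))
im=S['image'].sum(2)
for p in((70,135),(73,160),(60,190),(35,222),(8,242)):
    o=[]
    for z in np.arange(0,.4,.004):
        X=ray(T,*p,z);q=np.array(S['R'])@X+S['t'];u,v=S['fx']*q[0]/q[2]+S['cx'],S['fy']*q[1]/q[2]+S['cy']
        if 0<=u<559 and 0<=v<419 and im[int(round(v)),int(round(u))]<110:o.append((round(z,3),X[:2].round(2).tolist(),int(u),int(v)))
    print(p,o[:2],o[-1:])
print(ray(S,15,165,0))
E
```

```text
(70, 135) [(np.float64(0.164), [0.62, 0.28], 164, 70), (np.float64(0.168), [0.62, 0.28], 164, 69)] [(np.float64(0.296), [0.58, 0.2], 161, 34)]
(73, 160) [(np.float64(0.22), [0.56, 0.24], 150, 67), (np.float64(0.224), [0.56, 0.23], 150, 66)] [(np.float64(0.24), [0.55, 0.22], 149, 61)]
(60, 190) [(np.float64(0.24), [0.5, 0.24], 123, 71), (np.float64(0.244), [0.5, 0.24], 123, 70)] [(np.float64(0.344), [0.48, 0.18], 123, 35)]
(35, 222) [(np.float64(0.256), [0.44, 0.27], 89, 73), (np.float64(0.26), [0.44, 0.26], 89, 71)] [(np.float64(0.272), [0.44, 0.26], 89, 68)]
(8, 242) [(np.float64(0.248), [0.41, 0.31], 61, 76), (np.float64(0.252), [0.41, 0.31], 61, 75)] [(np.float64(0.268), [0.41, 0.3], 61, 70)]
[ 3.00007831e-01  4.89937094e-01 -1.11022302e-16]
```

carry_out(plan=[[0,0,1,0,0,0,1],[0,0,1,0,0,0,1],[0,0,1,0,0,0,1],[0,0,1,0,0,0,1],[0,0,1,0,0,0,1],[0,0,1,0,0,0,1],[0,0,1,0,0,0,1],[0,0,1,0,0,0,1],[0,0,1,0,0,0,1]])

```text
t: 1.0
tool_pos: [0.1947, 0.646, 0.448]
eef_rot: [-0.458, -3.108, 0.002]
force: [-0.6, 0.4, -0.0]
grip_width: 0.0872
grasp_force: 0.0
```

carry_out(plan=[[0.5,-1,0,0,0,0,1],[0.5,-1,0,0,0,0,1],[0.5,-1,0,0,0,0,1],[0.5,-1,0,0,0,0,1],[0.5,-1,0,0,0,0,1],[0.5,-1,0,0,0,0,1],[0.5,-1,0,0,0,0,1],[0.5,-1,0,0,0,0,1],[0.5,-1,0,0,0,0,1],[0.5,-1,0,0,0,0,1]])

```text
t: 2.0
tool_pos: [0.3201, 0.3951, 0.4472]
eef_rot: [-0.458, -3.108, 0.001]
force: [-0.3, -0.4, -0.4]
grip_width: 0.0874
grasp_force: 0.0
```

carry_out(plan=[[0.5,-1,0,0,0,0,0.6],[0.5,-1,0,0,0,0,0.6],[0.5,-1,0,0,0,0,0.6],[0.5,-1,0,0,0,0,0.6],[0.5,-1,0,0,0,0,0.6],[0.5,-1,0,0,0,-1,0.6],[0.5,-1,0,0,0,-1,0.6],[0.5,-1,0,0,0,-1,0.6],[0.5,-1,0,0,0,-1,0.6],[0.5,-1,0,0,0,-1,0.6]])

```text
t: 3.0
tool_pos: [0.4449, 0.1451, 0.4472]
eef_rot: [-1.501, -2.759, 0.001]
force: [0.2, 0.9, -0.1]
grip_width: 0.052
grasp_force: 0.0
```

carry_out(plan=[[0,-1,-0.6,0,0,-1,0.6],[0,-1,-0.6,0,0,-1,0.6],[0,-1,-0.6,0,0,-0.3,0.6],[0,-1,-0.6,0,0,0,0.6],[0,-1,-0.6,0,0,0,0.6],[0,-1,-0.6,0,0,0,0.6],[0,-1,-0.6,0,0,0,0.6],[0,-1,-0.6,0,0,0,0.6],[0,-1,-0.6,0,0,0,0.6],[0,-1,-0.6,0,0,0,0.6]])

```text
t: 4.0
tool_pos: [0.4443, -0.1046, 0.2968]
eef_rot: [-1.916, -2.489, -0.0]
force: [0.0, 0.6, -1.1]
grip_width: 0.0525
grasp_force: 0.0
```

carry_out(plan=[[0.05,-1,-0.8,0,0,0,0.55],[0.05,-1,-0.8,0,0,0,0.55],[0.05,-1,-0.8,0,0,0,0.55],[0.05,-1,-0.8,0,0,0,0.55],[0.05,-1,-0.8,0,0,0,0.55],[0.05,-1,-0.8,0,0,0,0.55],[0.05,-1,0,0,0,0,0.55],[0.05,-1,0,0,0,0,0.55],[0,0,0,0,0,0,0.55]])

```text
t: 4.9
tool_pos: [0.4538, -0.3073, 0.1774]
eef_rot: [1.922, 2.484, -0.004]
force: [-1.2, -0.7, -0.1]
grip_width: 0.048
grasp_force: 0.0
```

```bash
python3 - <<'E'
from h import *
c=snap('scene','s3.png');a=c['image'][200:365,270:450,::-1]
cv2.imwrite('pics/s3.png',cv2.resize(a,None,fx=3.6,fy=3.6,interpolation=cv2.INTER_CUBIC))
s=sensors.get_state();print(s['tool_pos'],s['joints'])
from scipy.spatial.transform import Rotation as R
m=R.from_rotvec(s['eef_rot']).as_matrix();print(m.round(3))
E
```

```text
[ 0.4540509  -0.30512997  0.17723134] [-0.05121145  0.36460465  0.72167878  1.92127006 -0.28999738  0.96196155
  1.06173661]
[[-0.253  0.967 -0.001]
 [ 0.967  0.253 -0.001]
 [-0.    -0.001 -1.   ]]
```

View pics/s3.png

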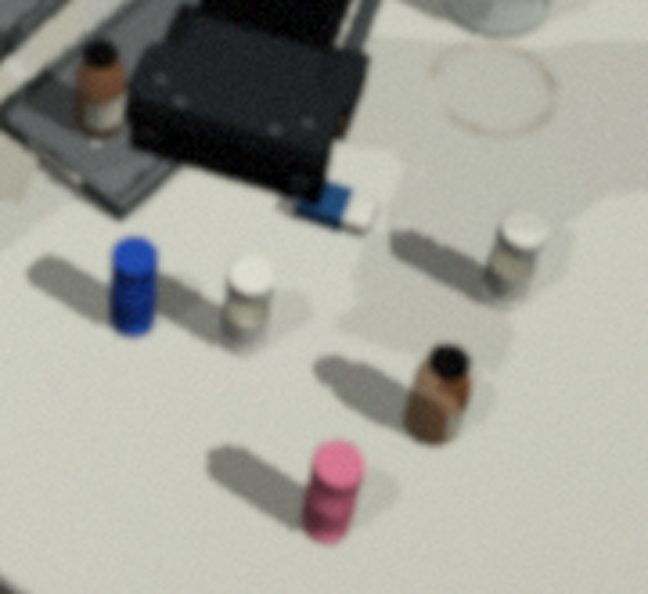

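The gripper hangs over vial_b, whose cap is at crop (248,280), and nothing has been disturbed. Descending.

carry_out(plan=[[0,0,-1,0,0,0,0.55],[0,0,-1,0,0,0,0.55],[0,0,-1,0,0,0,0.55],[0,0,-1,0,0,0,0.55],[0,0,-1,0,0,0,0.55],[0,0,-1,0,0,0,0.55],[0,0,-0.55,0,0,0,0.55],[0,0,0,0,0,0,0.55]])

```text
t: 5.75
tool_pos: [0.4539, -0.302, 0.0123]
eef_rot: [-1.913, -2.487, -0.0]
force: [-0.6, 0.4, 0.4]
grip_width: 0.0475
grasp_force: 0.0
```

carry_out(plan=[[0,0,0,0,0,0,0.2],[0,0,0,0,0,0,0.2],[0,0,0,0,0,0,0.2],[0,0,0,0,0,0,0.2],[0,0,0,0,0,0,0.2],[0,0,0,0,0,0,0.2],[0,0,0,0,0,0,0.2],[0,0,0,0,0,0,0.2]], grip_force=12)

```text
t: 6.55
tool_pos: [0.4552, -0.3039, 0.0145]
eef_rot: [1.916, 2.489, 0.001]
force: [-0.4, 0.4, 4.7]
grip_width: 0.0225
grasp_force: 12.0
```

carry_out(plan=[[0,0,0.6,0,0,0,0.2],[0,0,1,0,0,0,0.2],[0,0,1,0,0,0,0.2],[0,0,1,0,0,0,0.2],[0.25,0.5,0.8,0,0,0,0.2],[0.25,1,0,0,0,0,0.2],[0.25,1,0,0,0,0,0.2],[0.25,1,0,0,0,0,0.2],[0.25,1,0,0,0,0,0.2],[0.25,1,0,0,0,0,0.2]])

```text
t: 7.55
tool_pos: [0.4923, -0.1653, 0.1246]
eef_rot: [1.916, 2.489, 0.001]
force: [-0.2, 0.2, -0.6]
grip_width: 0.0223
grasp_force: 12.0
```

carry_out(plan=[[0.25,1,0,0,0,0,0.2],[0.25,1,0,0,0,0,0.2],[0.25,1,0,0,0,0,0.2],[0.25,1,0,0,0,0,0.2],[0.25,1,0,0,0,0,0.2],[0.25,1,0,0,0,0,0.2],[0.25,1,0,0,0,0,0.2],[0.25,1,0,0,0,0,0.2],[0.25,1,0,0,0,0,0.2],[0.25,1,0,0,0,0,0.2]])

```text
t: 8.55
tool_pos: [0.5548, 0.0847, 0.1246]
eef_rot: [1.916, 2.489, 0.0]
force: [1.1, 1.2, 0.6]
grip_width: 0.0226
grasp_force: 12.0
```

carry_out(plan=[[0.2,1,0,0,0,0,0.2],[0,0.5,0,0,0,0,0.2],[0,0,0,0,0,0,0.2],[0,0,0,0,0,0,0.2]])

```text
t: 8.95
tool_pos: [0.5594, 0.12, 0.124]
eef_rot: [1.917, 2.488, -0.001]
force: [-0.0, 0.3, -0.7]
grip_width: 0.0221
grasp_force: 12.0
```

carry_out(plan=[[0,0,-1,0,0,0,0.2],[0,0,-1,0,0,0,0.2],[0,0,-1,0,0,0,0.2],[0,0,-0.6,0,0,0,0.2],[0,0,-0.3,0,0,0,0.2],[0,0,-0.15,0,0,0,0.2],[0,0,0,0,0,0,0.2]])

```text
t: 9.65
tool_pos: [0.5601, 0.1209, 0.0229]
eef_rot: [1.917, 2.489, 0.001]
force: [1.1, -0.1, 0.2]
grip_width: 0.0223
grasp_force: 12.0
```

carry_out(plan=[[0,0,-0.05,0,0,0,0.2],[0,0,-0.04,0,0,0,0.2],[0,0,0,0,0,0,0.2]])

```text
t: 9.95
tool_pos: [0.5605, 0.1214, 0.0215]
eef_rot: [1.916, 2.489, 0.003]
force: [-0.8, -0.6, 5.3]
grip_width: 0.0222
grasp_force: 12.0
```

carry_out(plan=[[0,0,0,0,0,0,0.3],[0,0,0,0,0,0,0.4],[0,0,0,0,0,0,0.5],[0,0,0,0,0,0,0.5],[0,0,0.6,0,0,0,0.5],[0,0,1,0,0,0,0.5],[0,0,1,0,0,0,0.5],[0,0,1,0,0,0,0.5],[0,0,1,0,0,0,0.5],[0,-1,0,0,0,0,0.55]])

```text
t: 10.95
tool_pos: [0.5625, 0.1001, 0.1395]
eef_rot: [1.907, 2.493, 0.012]
force: [0.9, -0.1, -0.8]
grip_width: 0.0457
grasp_force: 0.0
```

carry_out(plan=[[0,-1,0,0,0,0,0.55],[0,-1,0,0,0,0,0.55],[0,-1,0,0,0,0,0.55],[0,-1,0,0,0,0,0.55],[0,-1,0,0,0,0,0.55],[0,-1,0,0,0,0,0.55],[0,-1,0,0,0,0,0.55],[0,-1,0,0,0,0,0.55],[0,-1,0,0,0,0,0.55],[0,-1,0,0,0,0,0.55]])

```text
t: 11.95
tool_pos: [0.5598, -0.1549, 0.1364]
eef_rot: [1.916, 2.489, 0.001]
force: [0.8, -0.4, 0.3]
grip_width: 0.0478
grasp_force: 0.0
```

carry_out(plan=[[0,-1,0,0,0,0,0.55],[0,-1,0,0,0,0,0.55],[0,-1,0,0,0,0,0.55],[0,-1,0,0,0,0,0.55],[0,-1,0,0,0,0,0.55],[0,-1,0,0,0,0,0.55],[0,-1,0,0,0,0,0.55],[0,-1,0,0,0,0,0.55],[0,-1,0,0,0,0,0.55],[0,0,0,0,0,0,0.55]])

```text
t: 12.95
tool_pos: [0.5581, -0.3835, 0.1368]
eef_rot: [1.921, 2.482, -0.005]
force: [-1.0, -0.6, 0.0]
grip_width: 0.048
grasp_force: 0.0
```

```bash
python3 - <<'E'
from h import *
c=snap('scene','s4.png');print(sensors.get_state()['tool_pos'])
E
```

```text
[ 0.55876033 -0.38101638  0.13638337]
```

View pics/s4.png

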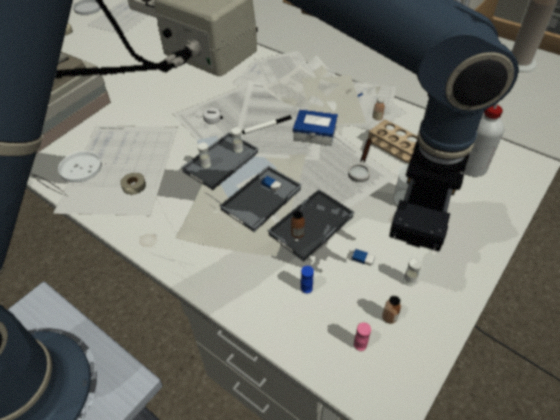

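Vial_b stands upright in its tray at (204,152). Next is vial_a.

carry_out(plan=[[-0.05,-0.65,0,0,0,0,0.55],[0,0,-1,0,0,0,0.55],[0,0,-1,0,0,0,0.55],[0,0,-1,0,0,0,0.55],[0,0,-1,0,0,0,0.55],[0,0,-0.92,0,0,0,0.55],[0,0,0,0,0,0,0.55]])

```text
t: 13.7
tool_pos: [0.557, -0.3927, 0.0092]
eef_rot: [-1.911, -2.485, -0.0]
force: [-0.6, 0.6, 0.4]
grip_width: 0.0478
grasp_force: 0.0
```

carry_out(plan=[[0,0,0,0,0,0,0.2],[0,0,0,0,0,0,0.2],[0,0,0,0,0,0,0.2],[0,0,0,0,0,0,0.2],[0,0,0,0,0,0,0.2],[0,0,0,0,0,0,0.2],[0,0,0,0,0,0,0.2]], grip_force=12)

```text
t: 14.4
tool_pos: [0.559, -0.3953, 0.0134]
eef_rot: [1.915, 2.488, 0.001]
force: [-0.9, 1.1, 5.9]
grip_width: 0.0226
grasp_force: 12.0
```

```bash
python3 - <<'E'
from h import *
c=snap('top','t5.png');a=c['image'][110:280,150:430,::-1];cv2.imwrite('pics/t5.png',cv2.resize(a,None,fx=2.8,fy=2.8,interpolation=cv2.INTER_CUBIC))
E
```

```text
(no output)
```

View pics/t5.png

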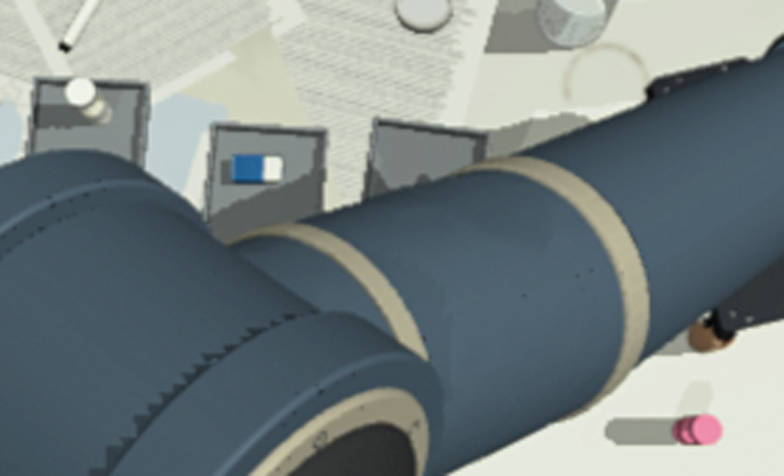

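carry_out(plan=[[0,0,0.6,0,0,0,0.2],[0,0,1,0,0,0,0.2],[0,0,1,0,0,0,0.2],[0,0,1,0,0,0,0.2],[0,0.5,0.8,0,0,0,0.2],[0,1,0,0,0,0,0.2],[0,1,0,0,0,0,0.2],[0,1,0,0,0,0,0.2],[0,1,0,0,0,0,0.2],[0,1,0,0,0,0,0.2]])

```text
t: 15.45
tool_pos: [0.5584, -0.2565, 0.123]
eef_rot: [1.916, 2.489, 0.001]
force: [-0.0, 0.2, -0.4]
grip_width: 0.0222
grasp_force: 12.0
```

carry_out(plan=[[0,1,0,0,0,0,0.2],[0,1,0,0,0,0,0.2],[0,1,0,0,0,0,0.2],[0,1,0,0,0,0,0.2],[0,1,0,0,0,0,0.2],[0,1,0,0,0,0,0.2],[0,1,0,0,0,0,0.2],[0,1,0,0,0,0,0.2],[0,1,0,0,0,0,0.2],[0,1,0,0,0,0,0.2]])

```text
t: 16.45
tool_pos: [0.5584, -0.0065, 0.123]
eef_rot: [1.916, 2.489, 0.001]
force: [0.6, -0.3, 0.6]
grip_width: 0.023
grasp_force: 12.0
```

carry_out(plan=[[0,1,0,0,0,0,0.2],[0,1,0,0,0,0,0.2],[0,1,0,0,0,0,0.2],[0,0.6,0,0,0,0,0.2],[0,0,0,0,0,0,0.2],[0,0,0,0,0,0,0.2]])

```text
t: 17.05
tool_pos: [0.5585, 0.0815, 0.1226]
eef_rot: [1.916, 2.488, -0.001]
force: [0.1, -0.7, -1.3]
grip_width: 0.0227
grasp_force: 12.0
```

carry_out(plan=[[0,0,-1,0,0,0,0.2],[0,0,-1,0,0,0,0.2],[0,0,-1,0,0,0,0.2],[0,0,-0.6,0,0,0,0.2],[0,0,-0.3,0,0,0,0.2],[0,0,-0.15,0,0,0,0.2],[0,0,-0.05,0,0,0,0.2],[0,0,0,0,0,0,0.2]])

```text
t: 17.85
tool_pos: [0.5592, 0.0823, 0.0206]
eef_rot: [1.916, 2.488, 0.002]
force: [0.1, -0.3, -0.2]
grip_width: 0.0222
grasp_force: 12.0
```

carry_out(plan=[[0,0,-0.04,0,0,0,0.2],[0,0,-0.03,0,0,0,0.2],[0,0,0,0,0,0,0.2]])

```text
t: 18.15
tool_pos: [0.5594, 0.0826, 0.0202]
eef_rot: [1.916, 2.489, 0.004]
force: [-3.0, -1.4, 12.5]
grip_width: 0.0226
grasp_force: 12.0
```

carry_out(plan=[[0,0,0.03,0,0,0,0.3],[0,0,0,0,0,0,0.4],[0,0,0,0,0,0,0.5],[0,0,0,0,0,0,0.5],[0,0,0.6,0,0,0,0.5],[0,0,1,0,0,0,0.5],[0,0,1,0,0,0,0.5],[0,0,1,0,0,0,0.5],[0,0,1,0,0,0,0.5],[-0.2,-1,0,0,0,0,0.55]])

```text
t: 19.15
tool_pos: [0.5568, 0.061, 0.1378]
eef_rot: [1.906, 2.492, 0.012]
force: [0.3, 0.1, -0.4]
grip_width: 0.0458
grasp_force: 0.0
```

carry_out(plan=[[-0.2,-1,0,0,0,0,0.6],[-0.2,-1,0,0,0,0,0.6],[-0.2,-1,0,0,0,0,0.6],[-0.2,-1,0,0,0,0,0.6],[-0.2,-1,0,0,0,0,0.6],[-0.2,-1,0,0,0,0,0.6],[-0.2,-1,0,0,0,0,0.6],[-0.2,-1,0,0,0,0,0.6],[-0.2,-1,0,0,0,0,0.6],[-0.2,-1,0,0,0,0,0.6]])

```text
t: 20.15
tool_pos: [0.5033, -0.1936, 0.1348]
eef_rot: [1.916, 2.489, 0.001]
force: [-0.1, -1.5, 0.6]
grip_width: 0.0521
grasp_force: 0.0
```

carry_out(plan=[[-0.2,-1,0,0,0,0,0.6],[-0.2,-1,0,0,0,0,0.6],[-0.2,-1,0,0,0,0,0.6],[-0.2,-1,0,0,0,0,0.6],[-0.2,-1,0,0,0,0,0.6],[-0.2,-1,0,0,0,0,0.6],[-0.2,-1,0,0,0,0,0.6],[0,-1,0,0,0,0,0.6],[0,0,0,0,0,0,0.6],[0,0,0,0,0,0,0.6]])

```text
t: 21.15
tool_pos: [0.4683, -0.3927, 0.1344]
eef_rot: [1.918, 2.488, 0.0]
force: [0.1, 0.5, 0.6]
grip_width: 0.0522
grasp_force: 0.0
```

```bash
python3 - <<'E'
from h import *
c=snap('scene','s6.png');print(sensors.get_state()['tool_pos'])
E
```

```text
[ 0.46864589 -0.39174101  0.13412466]
```

View pics/s6.png

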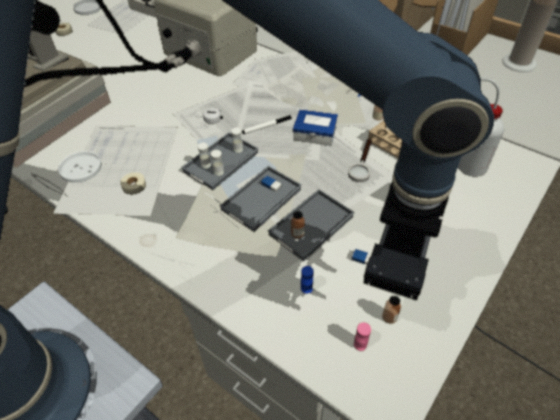

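Three vials stand in the tray at (204,152), (217,160) and (236,140). Now the bottle.

carry_out(plan=[[0,-0.5,0,0,0,0,0.6],[0,0,-1,0,0,0,0.6],[0,0,-1,0,0,0,0.6],[0,0,-1,0,0,0,0.6],[0,0,-1,0,0,0,0.6],[0,0,-0.9,0,0,0,0.6],[0,0,0,0,0,0,0.6]])

```text
t: 21.9
tool_pos: [0.4673, -0.403, 0.0086]
eef_rot: [-1.911, -2.486, -0.001]
force: [0.2, -0.1, -0.6]
grip_width: 0.0522
grasp_force: 0.0
```

carry_out(plan=[[0,0,0,0,0,0,0.25],[0,0,0,0,0,0,0.25],[0,0,0,0,0,0,0.25],[0,0,0,0,0,0,0.25],[0,0,0,0,0,0,0.25],[0,0,0,0,0,0,0.25],[0,0,0,0,0,0,0.25]], grip_force=12)

```text
t: 22.6
tool_pos: [0.469, -0.4053, 0.0122]
eef_rot: [1.916, 2.488, 0.001]
force: [-0.6, 1.4, 5.9]
grip_width: 0.0264
grasp_force: 12.0
```

carry_out(plan=[[0,0,0.6,0,0,0,0.25],[0,0,1,0,0,0,0.25],[0,0,1,0,0,0,0.25],[0,0,1,0,0,0,0.25],[0,0,0.8,0,0,0,0.25]])

```text
t: 23.1
tool_pos: [0.4685, -0.4053, 0.1234]
eef_rot: [1.916, 2.488, -0.0]
force: [-0.9, 0.5, -0.4]
grip_width: 0.0267
grasp_force: 12.0
```

carry_out(plan=[[0.5,1,0,0,0,0,0.25],[0.5,1,0,0,0,0,0.25],[0.5,1,0,0,0,0,0.25],[0.6,1,0,0,0,0,0.25],[0.6,1,0,0,0,0,0.25],[0.6,1,0,0,0,0,0.25],[0.6,1,0,0,0,0,0.25],[0.6,1,0,0,0,0,0.25],[0.6,1,0,0,0,0,0.25],[0,0,0,0,0,0,0.25]])

```text
t: 24.1
tool_pos: [0.5986, -0.1744, 0.1213]
eef_rot: [-1.906, -2.496, -0.004]
force: [0.5, -0.2, 0.3]
grip_width: 0.0259
grasp_force: 12.0
```

carry_out(plan=[[0,0,0,0,0,0,0.25],[0,0,-1,0,0,0,0.25],[0,0,-1,0,0,0,0.25],[0,0,-1,0,0,0,0.25],[0,0,-0.6,0,0,0,0.25],[0,0,-0.3,0,0,0,0.25],[0,0,-0.15,0,0,0,0.25],[0,0,0,0,0,0,0.25]])

```text
t: 24.9
tool_pos: [0.5962, -0.1805, 0.0205]
eef_rot: [1.917, 2.488, 0.0]
force: [-0.4, 0.4, 0.3]
grip_width: 0.0263
grasp_force: 12.0
```

carry_out(plan=[[0,0,-0.05,0,0,0,0.25],[0,0,-0.04,0,0,0,0.25],[0,0,0,0,0,0,0.25]])

```text
t: 25.2
tool_pos: [0.5968, -0.1803, 0.0193]
eef_rot: [1.915, 2.488, 0.002]
force: [-1.0, 0.2, 5.4]
grip_width: 0.0262
grasp_force: 12.0
```

carry_out(plan=[[0,0,0,0,0,0,0.35],[0,0,0,0,0,0,0.45],[0,0,0,0,0,0,0.55],[0,0,0,0,0,0,0.55],[0,0,0.6,0,0,0,0.55],[0,0,1,0,0,0,0.55],[0,0,1,0,0,0,0.55],[0,0,1,0,0,0,0.55],[0,0,1,0,0,0,0.55]])

```text
t: 26.1
tool_pos: [0.596, -0.1802, 0.1349]
eef_rot: [1.916, 2.488, 0.001]
force: [-0.5, -0.2, 0.3]
grip_width: 0.0481
grasp_force: 0.0
```

carry_out(plan=[[-0.4,-1,0,0,0,0,0.5],[-0.4,-1,0,0,0,0,0.5],[-0.4,-1,0,0,0,0,0.5],[-0.4,-1,0,0,0,0,0.5],[-0.35,-0.9,0,0,0,0,0.5],[0,0,0,0,0,0,0.5],[0,0,-1,0,0,0,0.5],[0,0,-1,0,0,0,0.5],[0,0,0,0,0,0,0.5],[0,0,0,0,0,0,0.5]])

```text
t: 27.1
tool_pos: [0.5478, -0.3019, 0.0834]
eef_rot: [1.915, 2.49, 0.0]
force: [0.7, 0.7, -0.4]
grip_width: 0.0433
grasp_force: 0.0
```

```bash
python3 - <<'E'
from h import *
c=snap('scene','s7.png');print(sensors.get_state()['tool_pos'])
a=c['image'][100:350,160:460,::-1];cv2.imwrite('pics/s7.png',cv2.resize(a,None,fx=2.4,fy=2.4,interpolation=cv2.INTER_CUBIC))
E
```

```text
[ 0.54815801 -0.30246779  0.08409243]
```

View pics/s7.png

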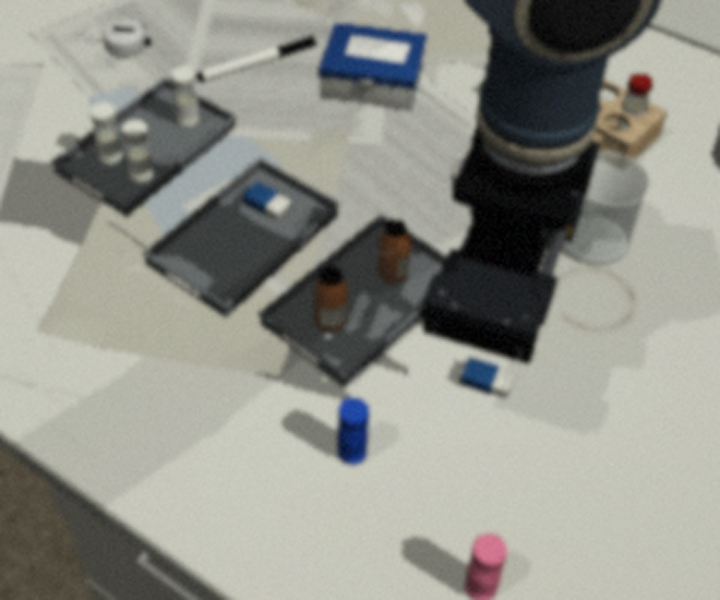

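The bottle stands at crop (393,250) with all the others upright, and the gripper is over the eraser at (482,375). Descending.

carry_out(plan=[[0,0,-1,0,0,0,0.5],[0,0,-1,0,0,0,0.5],[0,0,-0.8,0,0,0,0.5],[0,0,-0.3,0,0,0,0.5],[0,0,-0.1,0,0,0,0.5],[0,0,0,0,0,0,0.5]])

```text
t: 27.75
tool_pos: [0.548, -0.3029, 0.0039]
eef_rot: [1.915, 2.488, 0.001]
force: [0.1, -0.2, 0.4]
grip_width: 0.0431
grasp_force: 0.0
```

carry_out(plan=[[0,0,0,0,0,0,0.15],[0,0,0,0,0,0,0.15],[0,0,0,0,0,0,0.15],[0,0,0,0,0,0,0.15],[0,0,0,0,0,0,0.15],[0,0,0,0,0,0,0.15],[0,0,0,0,0,0,0.15]], grip_force=12)

```text
t: 28.45
tool_pos: [0.5476, -0.3026, 0.0033]
eef_rot: [1.916, 2.489, 0.001]
force: [-0.7, 1.0, 5.3]
grip_width: 0.0218
grasp_force: 12.0
```

carry_out(plan=[[0,0,0.6,0,0,0,0.15],[0,0,1,0,0,0,0.15],[0,0,1,0,0,0,0.15],[0,0,1,0,0,0,0.15],[0,0,0.9,0,0,0,0.15],[0,0.5,0,0,0,-0.5,0.15],[0,0.8,0,0,0,-0.5,0.15],[0,1,0,0,0,-0.5,0.15],[0,1,0,0,0,-0.6,0.15]])

```text
t: 29.35
tool_pos: [0.5469, -0.2195, 0.116]
eef_rot: [2.264, 2.178, 0.0]
force: [1.1, -0.3, -0.8]
grip_width: 0.0218
grasp_force: 12.0
```

carry_out(plan=[[-0.2,1,0,0,0,0,0.15],[-0.2,1,0,0,0,0,0.15],[-0.2,1,0,0,0,0,0.15],[-0.2,1,0,0,0,0,0.15],[-0.2,1,0,0,0,0,0.15],[0,1,0,0,0,0,0.15],[0,1,0,0,0,0,0.15],[0,0,0,0,0,0,0.15],[0,0,0,0,0,0,0.15]])

```text
t: 30.25
tool_pos: [0.5222, -0.0448, 0.1157]
eef_rot: [2.258, 2.184, 0.0]
force: [1.1, 0.4, 0.6]
grip_width: 0.0216
grasp_force: 12.0
```

carry_out(plan=[[0,0,-1,0,0,0,0.15],[0,0,-1,0,0,0,0.15],[0,0,-1,0,0,0,0.15],[0,0,-0.7,0,0,0,0.15],[0,0,-0.3,0,0,0,0.15],[0,0,-0.15,0,0,0,0.15],[0,0,0,0,0,0,0.15]])

```text
t: 30.95
tool_pos: [0.5225, -0.0457, 0.0119]
eef_rot: [2.26, 2.181, 0.0]
force: [0.8, 0.1, 0.1]
grip_width: 0.0219
grasp_force: 12.0
```

carry_out(plan=[[0,0,-0.05,0,0,0,0.15],[0,0,-0.04,0,0,0,0.15],[0,0,0,0,0,0,0.15]])

```text
t: 31.25
tool_pos: [0.523, -0.0451, 0.0102]
eef_rot: [2.259, 2.182, 0.002]
force: [-0.4, -0.1, 4.9]
grip_width: 0.0221
grasp_force: 12.0
```

carry_out(plan=[[0,0,0,0,0,0,0.3],[0,0,0,0,0,0,0.4],[0,0,0,0,0,0,0.4],[0,0,0.6,0,0,0,0.4],[0,0,1,0,0,0,0.4],[0,0,1,0,0,0,0.4],[0,0,1,0,0,0,0.4],[0,0,1,0,0,0,0.4],[0,0,1,0,0,0,0.4],[0,0,1,0,0,0,0.4]])

```text
t: 32.25
tool_pos: [0.5221, -0.0453, 0.1762]
eef_rot: [2.26, 2.182, 0.001]
force: [0.0, 0.6, -0.3]
grip_width: 0.0348
grasp_force: 0.0
```

carry_out(plan=[[0,-1,0.5,0,0,0,0.4],[0,-1,0.5,0,0,0,0.4],[0,-1,0.5,0,0,0,0.4],[0,-1,0.5,0,0,0,0.4],[0,-1,0.5,0,0,0,0.4],[0,-1,0.5,0,0,0,0.4],[0,-1,0.5,0,0,0,0.4],[0,-1,0.5,0,0,0,0.4],[0,-1,0.5,0,0,0,0.4],[0,0,0,0,0,0,0.4]])

```text
t: 33.25
tool_pos: [0.5212, -0.2749, 0.2898]
eef_rot: [2.263, 2.172, -0.001]
force: [-0.0, -0.5, 0.7]
grip_width: 0.0349
grasp_force: 0.0
```

```bash
python3 - <<'E'
from h import *
c=snap('scene','s8.png');print(sensors.get_state()['t'])
a=c['image'][110:300,160:400,::-1];cv2.imwrite('pics/s8.png',cv2.resize(a,None,fx=3,fy=3,interpolation=cv2.INTER_CUBIC))
E
```

```text
33.3
```

View pics/s8.png

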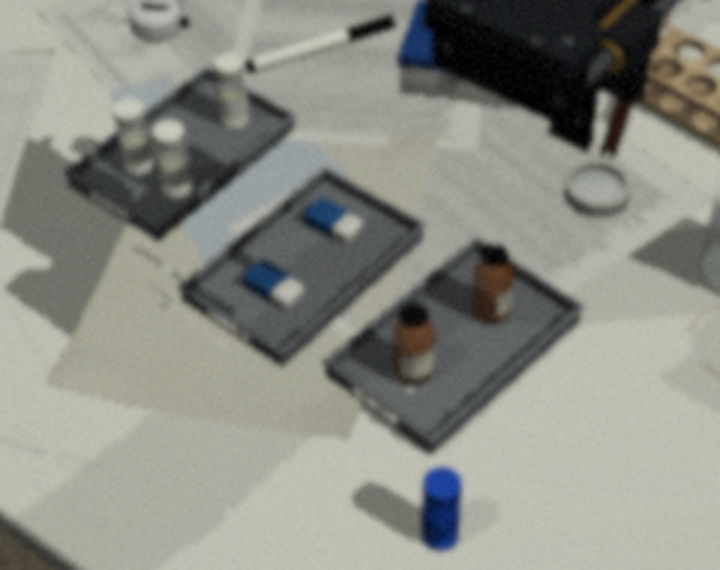

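All four are in place: vials upright at crop (132,135) and (172,155), the bottle upright at (493,285) and the eraser flat at (272,283). The samples and the blue look-alike are undisturbed.

```bash
python3 -c "
from h import *
print(ctrl.hand_in())"
```

```text
the job is handed in; nothing more can be done
None
```

The job is handed in at about 33 s: in the last picture both vials and the bottle stand upright and the eraser lies flat, each in its own tray, with the sample things where they were.

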